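Index the hand press's anvil wheel by its rim to the pointer

ROBOT

A 7-joint arm with a two-finger parallel gripper is mounted at the origin on the work surface. World frame = base frame: x ahead of the robot, y to its left, z up, the work surface at z = 0. Lengths are in m, angles in rad, forces in N, time in s.
With the tool pointing down it reaches from about 0.4 to 0.9 m from the base axis. Payload 5.5 kg.
Tool frame: the origin (TCP) lies midway between the tips of the shut fingers; the grasp point (between the pads) lies 19 mm behind it (manip.grip_depth is the distance from the TCP to the grasp point, in m); z points along the fingers, y is the line along which they close (so a half turn about z gives the same grasp; the last joint's range is limited). The gripper opens to 92 mm and grips with 3 to 60 N. Pads are 19 mm wide; open, the fingers measure 130 mm over their backs; the gripper's body (75 mm by 190 mm) begins 47 mm behind the grasp point.
Start: joints at [1.597, 0.501, -0.427, 1.55, 0.221, 1.138, -0.21], TCP at [0.153, -0.632, 0.201] pointing down, gripper open.
Joint ranges: [-2.88, 2.88], [-0.31, 2.03], [-1.54, 1.56], [0.2, 2.42], [-1.41, 4.55], [0.19, 2.02], [-2.57, 2.57]. Speed limits (rad/s): [2.57, 2.57, 3.14, 3.14, 3.14, 3.14, 3.14].

INTERFACE

Orientations are given as a unit quaternion [x, y, z, w].
In Python, from bench import manip gives the robot as it stands. Calls block until the motion is done:
- manip.move_pose(position, orientation): joint-space move of the TCP to a pose.
- manip.servo_line(position, ori=None, vel=0.15): straight line of the TCP; ori=None keeps the orientation; vel is the mean speed in m/s.
- manip.movej(angles): joint-space move.
- manip.open() and manip.close(f_grip=None): open the fingers fully, or close them until they stop; f_grip is the grip in N (None keeps the last).
- manip.sleep(seconds).
- manip.solve_ik(position, orientation): joint angles nearest the present ones, or None.
- manip.get_image(name): name is "side" or "top"; returns the picture (400x640x3 uint8, red, green, blue); there is no depth.
- manip.get_calibration(name): a dict with "vfov" (degrees; the focal length in pixels is half the picture's height over the tangent of half this angle, whatever the lens; pixels are square), "cx", "cy" (the principal point, pixels), "eye" and "attitude" of the camera in the world. Camera axes: x right, y down, z forward; pixel columns grow to the right and rows downward; lengths in m; the calibration is good to about 2 mm. A picture is of the moment at which its call begins. get_calibration takes no time and is no camera call.
A pose or a line that the arm cannot do raises manip.PlanningError and nothing moves.
- manip.hand_in(): hands the job in; it is judged then, once.
Readings, each from a call of its own:
- manip.current_clock(): time.
- manip.current_q(): joint angles.
- manip.current_joint_velocities(): joint speeds.
- manip.current_tau(): joint torques, N m.
- manip.current_tool_pos(): TCP position.
- manip.current_tcp_rot(): TCP orientation.
- manip.current_force(): force on the tool from outside, world axes, zero at the start.
- manip.current_wrist_torque(): the same for the moment, N m.
- manip.current_finger_gap(): finger opening in m.
- manip.current_gripper_force(): force on a finger pad.
Only numpy, scipy, OpenCV 4.12 (cv2) and the standard library are available. Lean on these libraries where they do the work, as an engineer would, in place of code of your own. Each camera call takes 0.05 s, during which the arm holds its last target. There are 200 camera calls.

TASK

Turn the hand press's dark anvil wheel until its yellow engraved mark faces the red pointer (the white mark is for the other anvil), so that the bright carbide anvil sits under the ram. Then let go of the wheel, and do not knock the micrometer lying in the drawer.

Things in the scene. Friction and masses are not known exactly. Their poses are not given: they have to be found in the camera images.
- wheel (a joint): Angle of the dark anvil wheel about its upright axis, rad: 0 = yellow mark at the red pointer; positive = mark that far counterclockwise of it, seen from above. Starts 0.55 to 1.35. Stays where left; 1 N at the rim turns it. Dished, 190 mm diameter, rim wall 12 mm thick. Floor 28 mm and hub and anvils 18 mm or more below the rim's top. Yellow and white lines, 8 mm wide, 180 degrees apart.
- wheel_center (a point): On the wheel's axis at the rim's top, 70 mm above the bench; fixed to the green press. Its x axis points to the red pointer, -y to the press column, z up. Press base top 42 mm lower. Ram (tip 29 mm higher) and head overhang the wheel only at y below -50 mm, |x| under 25 mm; press top 190 mm higher. The rim is free to pinch from above, 35 to 215 degrees counterclockwise of x.
- pointer_tip (a point): Tip of the fixed red pointer on the press base, level with the rim's top, 101 mm from the wheel's axis (6 mm outside the rim). The pointer is up to 28 mm wide and reaches 41 mm outward from here.
- micrometer: Loose chrome U-shaped micrometer frame lying flat in the drawer, 100 by 65 mm, 14 mm high; origin at the middle of its underside, over 220 mm from the wheel's axis. Beside it lie a black thimble and a bronze bushing, up to 42 mm high. Drawer floor 4 mm, wall tops 58 mm above the bench.

How it is judged:
At the end, for the whole second after the job is handed in: The wheel rests, released, with its yellow mark within 10 degrees (0.175 rad) of the red pointer, and the micrometer lies within 15 mm of where it was (value of joint wheel between -0.175 and 0.175 rad and velocity of joint wheel between -0.05 and 0.05 rad/s and distance of micrometer from where it was at the start of the episode below 0.015 m); the robot touches nothing.
It fails at once if the micrometer is knocked more than 15 mm from its place (distance of micrometer from where it was at the start of the episode above 0.015 m).
It also fails if it takes over 35 s, if anything falls off the work surface, if the arm or the gripper's body presses on something with over 40 N, if the wrist force passes 120 N, or if a joint passes its speed limit or range.

## Working session

There is one attempt and no reset: what is moved stays moved. The work goes in short steps, each a Python script; the robot and the scene stay as the last script left them, time stands still between calls to the robot, and variables do not carry over. Pictures are saved under pics/ and viewed, at most 10 in all, crops included, and the job is handed in when it is done.

```bash
mkdir -p pics; python3 - <<'E'
from bench import manip
import cv2
for n in("top","side"):
    cv2.imwrite(f"pics/{n}0.png",cv2.cvtColor(manip.get_image(n),cv2.COLOR_RGB2BGR)); print(n,manip.get_calibration(n))
print(manip.current_clock(),manip.current_tcp_rot(),manip.grip_depth)
E
```

```text
top {'vfov': 48.7379910806917, 'cx': 325.16337131984045, 'cy': 197.26224349622055, 'eye': array([0.49767341, 0.13917755, 0.92158801]), 'attitude': array([ 0.71122013, -0.70251168,  0.01630733, -0.01942512])}
side {'vfov': 51.74922487990241, 'cx': 318.26618874564934, 'cy': 196.35351854248665, 'eye': array([-0.00662423,  0.03732959,  0.66702423]), 'attitude': array([ 0.72119522, -0.58594488,  0.23133119, -0.2881526 ])}
0.1 [ 9.92997536e-01  1.18131841e-01 -7.02655868e-05 -8.69937943e-04] 0.0188
```

View pics/top0.png

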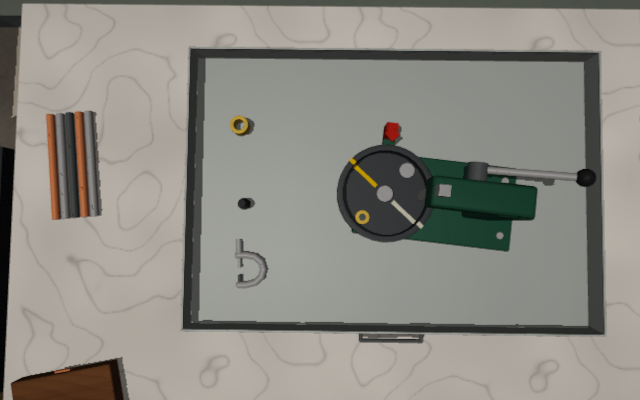

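View pics/side0.png

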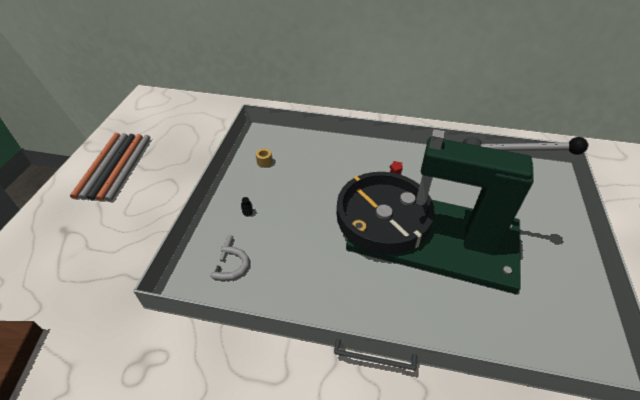

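The top view shows the wheel centred near (385,193), the red pointer at (392,130), the yellow mark end at (350,160) and the white mark at lower right. The micrometer is at (250,265), and the press column is to the right (world -y). Both marks and the pointer are clearly visible, so I can measure now.

```bash
cat > h.py <<'E'
from bench import manip
import numpy as np, cv2
from scipy.spatial.transform import Rotation as R
from scipy.optimize import least_squares
def cast(n,px,z):
    c=manip.get_calibration(n); f=200/np.tan(np.radians(c['vfov']/2)); px=np.atleast_2d(px).astype(float)
    d=np.c_[(px-[c['cx'],c['cy']])/f,np.ones(len(px))]@R.from_quat(c['attitude']).as_matrix().T
    return (c['eye']+d*((z-c['eye'][2])/d[:,2])[:,None])[:,:2]
def big(m):
    k,l,s,_=cv2.connectedComponentsWithStats(m.astype(np.uint8)); return l==1+np.argmax(s[1:,4])
def pts(m): return np.argwhere(m)[:,::-1]
def wrap(a): return (a+np.pi)%(2*np.pi)-np.pi
def measure(name=None):
    im=manip.get_image("top")
    if name: cv2.imwrite(name,im[:,:,::-1])
    h,s,v=cv2.split(cv2.cvtColor(im,cv2.COLOR_RGB2HSV)); Y,X=np.mgrid[:400,:640]; near=np.hypot(X-385,Y-193)<90
    red=big(near&((h<6)|(h>174))&(s>150)&(v>80))
    disc=np.hypot(X-385,Y-193)<52
    yel=big(disc&(h>15)&(h<35)&(s>130)&(v>110))
    white=big((np.hypot(X-405,Y-211)<30)&(s<60)&(v>150)) if False else None
    dark=near&(v<75)&(s<90)&(X<440)
    dark=big(cv2.morphologyEx(dark.astype(np.uint8),cv2.MORPH_OPEN,np.ones((5,5))))
    c=max(cv2.findContours(dark.astype(np.uint8),cv2.RETR_EXTERNAL,cv2.CHAIN_APPROX_NONE)[0],key=len)[:,0]
    P=cast("top",c[c[:,0]<425],.07)
    r=least_squares(lambda p:np.hypot(*(P-p[:2]).T)-p[2],[.5,.03,.095],loss='soft_l1',f_scale=.001)
    C=r.x[:2]; rp=cast("top",pts(red),.07).mean(0)-C
    y=cast("top",pts(yel),.045)  # line lies on floor / hub, rim part at .07
    vx=cv2.fitLine(y.astype(np.float32),cv2.DIST_HUBER,0,1e-4,1e-4).ravel()[:2]
    m=y.mean(0)-C; vx=vx*np.sign(vx@m)
    a=lambda q:np.arctan2(q[1],q[0])
    print("C",C,"r",r.x[2],"ptr",a(rp),np.hypot(*rp),"yel dir",a(vx),"via centre",a(m),"n",len(y),len(pts(red)))
    return C,a(rp),wrap(a(vx)-a(rp)),wrap(a(m)-a(rp))
def quat(phi): # tool down, y axis along phi
    y=np.array([np.cos(phi),np.sin(phi),0]); z=np.array([0,0,-1.]); return R.from_matrix(np.c_[np.cross(y,z),y,z]).as_quat()
E
python3 - <<'E'
from h import *
C,p,t1,t2=measure(); print(t1,t2)
th=t2
for rel in (50,60,120,135):
  for flip in (0,np.pi):
    o=[]
    for u in (th,th/2,0):
        phi=p+np.radians(rel)+u
        q=manip.solve_ik([*(C+.089*np.array([np.cos(phi),np.sin(phi)])),.054],quat(phi+flip))
        o.append(None if q is None else np.round(q,2))
    print(rel,round(np.degrees(th)+rel),flip,o)
E
```

```text
C [0.58686365 0.01142436] r 0.05991907728795347 ptr 0.04623951191256482 0.08530939110451276 yel dir 0.8245010986123791 via centre 1.600413900540831 n 135 201
0.7782615866998142 1.5541743886282662
50 139 0 [array([ 0.75,  0.92, -1.3 ,  1.97,  1.01,  1.13,  1.47]), array([ 0.33,  0.66, -0.74,  1.82,  0.56,  0.88,  1.03]), array([ 0.38,  0.78, -0.81,  1.66,  0.65,  0.99,  0.27])]
50 139 3.141592653589793 [array([ 0.62,  0.71, -1.04,  1.97,  0.77,  0.93, -1.5 ]), array([ 0.41,  0.71, -0.86,  1.82,  0.66,  0.93, -2.19]), array([-0.02,  0.63, -0.21,  1.67,  0.17,  0.85, -2.52])]
60 149 0 [array([ 0.78,  0.9 , -1.3 ,  1.99,  1.  ,  1.11,  1.67]), array([ 0.66,  0.99, -1.31,  1.85,  1.05,  1.2 ,  0.85]), array([ 0.37,  0.76, -0.8 ,  1.69,  0.64,  0.97,  0.43])]
60 149 3.141592653589793 [array([ 0.63,  0.67, -1.01,  2.  ,  0.73,  0.89, -1.28]), array([ 0.46,  0.71, -0.92,  1.86,  0.7 ,  0.93, -2.05]), array([ 0.16,  0.66, -0.48,  1.7 ,  0.37,  0.88, -2.52])]
120 209 0 [array([-0.06,  0.43,  0.1 ,  2.02, -0.06,  0.69, -2.51]), array([ 0.84,  0.88, -1.3 ,  2.02,  0.99,  1.1 ,  1.98]), array([ 0.69,  0.96, -1.31,  1.91,  1.03,  1.17,  1.12])]
120 209 3.141592653589793 [array([ 0.71,  0.6 , -0.87,  2.  ,  0.62,  0.83,  0.04]), array([ 0.64,  0.62, -0.95,  2.02,  0.68,  0.85, -0.92]), array([ 0.54,  0.72, -1.  ,  1.91,  0.76,  0.94, -1.83])]
135 224 0 [array([-0.32,  0.49,  0.46,  1.99, -0.32,  0.73, -1.99]), array([ 0.88,  0.88, -1.3 ,  2.02,  0.99,  1.09,  2.28]), array([ 0.74,  0.93, -1.3 ,  1.96,  1.02,  1.14,  1.4 ])]
135 224 3.141592653589793 [array([ 0.78,  0.66, -0.95,  1.96,  0.7 ,  0.89,  0.28]), array([ 0.63,  0.58, -0.88,  2.03,  0.61,  0.82, -0.56]), array([ 0.61,  0.72, -1.05,  1.96,  0.78,  0.94, -1.58])]
```

The circle fit is wrong: r came out at 60 mm instead of 95, so the colour mask isn't isolating the wheel. I'll use rim edges with a Hough circle instead.

```bash
python3 - <<'E'
from h import *
im=cv2.imread("pics/top0.png"); g=cv2.GaussianBlur(cv2.cvtColor(im,cv2.COLOR_BGR2GRAY),(3,3),0)
hsv=cv2.cvtColor(im,cv2.COLOR_BGR2HSV)
for p in [(342,193),(345,193),(360,193),(385,150),(385,238),(340,193),(330,193),(430,193),(445,220),(385,243)]: print(p,hsv[p[1],p[0]])
print(cv2.HoughCircles(g,cv2.HOUGH_GRADIENT,1,100,param1=80,param2=20,minRadius=43,maxRadius=56))
cv2.imwrite("pics/crop1.png",cv2.resize(im[110:270,310:470],None,fx=3.6,fy=3.6,interpolation=cv2.INTER_CUBIC))
E
```

```text
(342, 193) [100  15  50]
(345, 193) [110  26  29]
(360, 193) [100  13  58]
(385, 150) [105  16  32]
(385, 238) [100  14  56]
(340, 193) [120   9  59]
(330, 193) [ 43  11 156]
(430, 193) [ 77 170  27]
(445, 220) [ 76 133  65]
(385, 243) [ 40  10 152]
[[[385.5  193.5   43.25]]]
```

View pics/crop1.png

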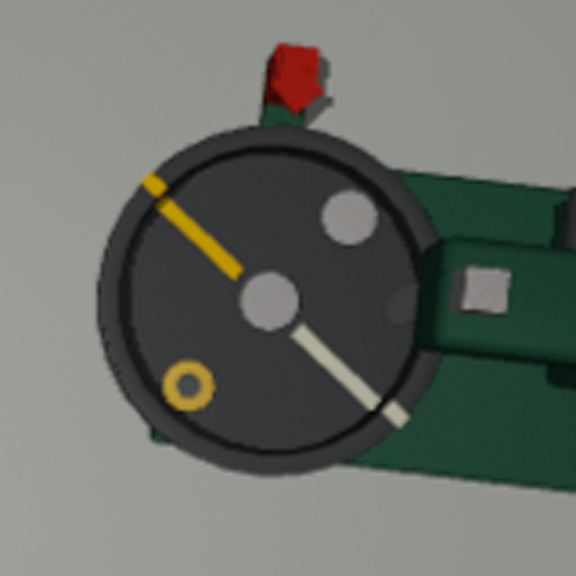

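The crop shows the rim circle centred near px (385.5,193.4) with radius 49. The yellow rim patch is at (352.5,161), the white rim patch at (421,225) and the red pointer tip at (392,141). I'll fit the outer rim along rays over the clear grey side and use the rim patch for the mark angle.

```bash
python3 - <<'E'
s=open('h.py').read()
a=s.index("    disc="); b=s.index("def quat")
s=s[:a]+'''    b=cv2.GaussianBlur(v,(3,3),0).astype(np.float32); E=[]
    for t in np.radians(np.r_[115:140:2,150:255:2]):  # image-frame angles (down = 90)
        r=np.arange(43,56,.2); q=np.c_[385.5+r*np.cos(t),193.5+r*np.sin(t)].astype(np.float32)
        l=cv2.remap(b,q[:,0],q[:,1],cv2.INTER_LINEAR).ravel()
        E.append(q[np.argmax(np.diff(l))])
    P=cast("top",E,.07)
    f=least_squares(lambda p:np.hypot(*(P-p).T)-.095,[.5,.03],loss='soft_l1',f_scale=.001)
    C=f.x; ang=lambda q:np.arctan2(q[1],q[0])
    rp=cast("top",pts(red),.07)-C; tip=rp[np.argsort(np.hypot(*rp.T))[:6]].mean(0)
    yp=pts(near&(h>15)&(h<35)&(s>130)&(v>90)); y=cast("top",yp,.07)-C; rr=np.hypot(*y.T)
    rim=y[(rr>.085)&(rr<.094)]
    y2=cast("top",yp,.042)-C; r2=np.hypot(*y2.T); fl=y2[(r2>.03)&(r2<.08)]; fl=fl[np.abs(wrap(np.arctan2(fl[:,1],fl[:,0])-ang(rim.mean(0))))<.25]
    print("C",C,"res",np.median(np.abs(f.fun)),"ptr",ang(rp.mean(0)),"tip",ang(tip),np.hypot(*tip),"rim",ang(rim.mean(0)),len(rim),"floor",ang(fl.mean(0)),len(fl))
    p=ang(rp.mean(0)); return C,p,wrap(ang(rim.mean(0))-p),wrap(ang(fl.mean(0))-p)
'''+s[b:]
open('h.py','w').write(s)
E
python3 - <<'E'
from h import *
C,p,t1,t2=measure(); print(t1,t2)
th=t1
for rel in (60,120,135):
  for flip in (0,np.pi):
    o=[]
    for u in (th,th/2,0):
        phi=p+np.radians(rel)+u
        q=manip.solve_ik([*(C+.089*np.array([np.cos(phi),np.sin(phi)])),.054],quat(phi+flip))
        o.append(None if q is None else np.round(q,2))
    print(rel,round(np.degrees(th)+rel),flip,o)
print(manip.current_clock())
E
```

```text
C [0.5498078 0.0265236] res 0.0004371015240737311 ptr -0.09098568197039804 tip -0.10264762320491815 0.10540496374553299 rim 0.805975197965492 22 floor 0.7973004081483139 120
0.8969608799358904 0.8882860901187115
60 111 0 [array([ 0.65,  0.94, -1.31,  1.93,  1.02,  1.15,  0.78]), array([ 0.28,  0.63, -0.69,  1.84,  0.52,  0.86,  0.74]), array([ 0.34,  0.7 , -0.76,  1.76,  0.59,  0.92,  0.29])]
60 111 3.141592653589793 [array([ 0.45,  0.67, -0.93,  1.94,  0.69,  0.89, -2.12]), array([ 0.35,  0.67, -0.8 ,  1.84,  0.6 ,  0.89, -2.47]), array([-0.09,  0.57, -0.16,  1.77,  0.12,  0.8 , -2.49])]
120 171 0 [array([ 0.83,  0.82, -1.3 ,  2.1 ,  0.96,  1.03,  1.91]), array([ 0.74,  0.86, -1.3 ,  2.05,  0.98,  1.07,  1.4 ]), array([ 0.67,  0.92, -1.3 ,  1.96,  1.01,  1.13,  0.93])]
120 171 3.141592653589793 [array([ 0.76,  0.7 , -1.17,  2.1 ,  0.84,  0.93, -1.14]), array([ 0.64,  0.69, -1.1 ,  2.05,  0.8 ,  0.91, -1.6 ]), array([ 0.5 ,  0.68, -0.99,  1.97,  0.73,  0.9 , -2.01])]
135 186 0 [array([ 0.88,  0.81, -1.3 ,  2.11,  0.95,  1.02,  2.22]), array([ 0.79,  0.83, -1.3 ,  2.08,  0.97,  1.05,  1.69]), array([ 0.71,  0.88, -1.3 ,  2.02,  1.  ,  1.1 ,  1.2 ])]
135 186 3.141592653589793 [array([ 0.78,  0.65, -1.11,  2.11,  0.78,  0.88, -0.78]), array([ 0.72,  0.7 , -1.16,  2.08,  0.83,  0.93, -1.34]), array([ 0.6 ,  0.71, -1.1 ,  2.02,  0.81,  0.93, -1.81])]
0.2
```

```bash
python3 - <<'E'
from h import *
C,p,t1,t2=measure(); th=(t1+t2)/2
phi=p+np.radians(60)+th; P=C+.089*np.array([np.cos(phi),np.sin(phi)])
x=manip.current_tool_pos()
manip.servo_line([x[0],x[1],.40],vel=.25)
manip.move_pose([*P,.38],quat(phi)); print(manip.current_q(),manip.current_clock())
manip.servo_line([*P,.13],vel=.2)
manip.servo_line([*P,.054],vel=.06)
print(manip.current_tool_pos(),manip.current_force(),manip.current_clock())
cv2.imwrite("pics/s2.png",manip.get_image("side")[:,:,::-1])
np.save("st.npy",[*C,p,th,phi])
E
```

```text
C [0.54984629 0.02651012] res 0.00040227298037275733 ptr -0.09105174065504602 tip -0.10255770328793753 0.10536529376238447 rim 0.80639004877108 22 floor 0.7987098284105245 121
[ 0.73252626  0.37125536 -1.29041737  1.56467099  0.35776713  1.47619037
  1.27358577] 4.1167
[0.52566567 0.11216036 0.05436805] [-0.09046102  0.23221713 -0.40396742] 6.9333
```

View pics/s2.png

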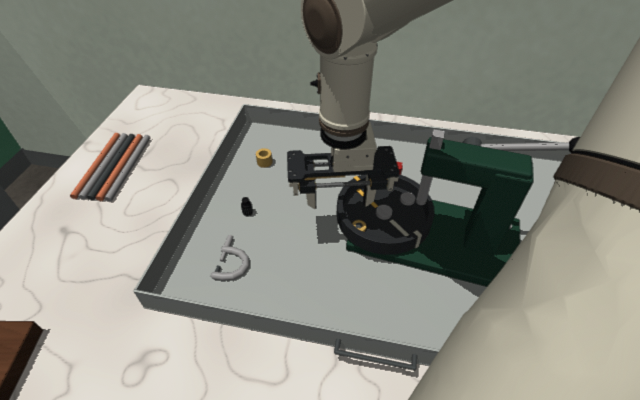

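The open fingers straddle the rim near (340,190), with one inside and one outside, and the contact force is about zero. Next I pinch and turn along the arc.

```bash
python3 - <<'E'
from h import *
cx,cy,p,th,phi=np.load("st.npy"); C=np.array([cx,cy])
manip.close(f_grip=12); print("gap",manip.current_finger_gap(),manip.current_gripper_force(),manip.current_force())
x=manip.current_tool_pos(); n=12
for k in range(1,n+1):
    a=phi-th*k/n
    manip.servo_line([*(C+.089*np.array([np.cos(a),np.sin(a)])),x[2]],ori=quat(a),vel=.06)
    f=np.linalg.norm(manip.current_force())
    if k%3==0: print(k,round(f,1),manip.current_finger_gap(),manip.current_q().round(2) if k==n else '')
    if f>60: print("force",f);break
print(manip.current_clock()); C2,p2,t1,t2=measure("pics/t3.png"); print(t1,t2)
E
```

```text
gap 0.0005372695164440566 0.0 [-0.1147535  -0.16031502 -0.10782576]
3 1.1 0.00047570892299520054 
6 0.9 0.0007070785024035678 
9 0.5 0.0004711019767557522 
12 0.5 0.0005386818190014752 [ 0.34  0.7  -0.75  1.76  0.58  0.92  0.3 ]
11.5167Traceback (most recent call last):
  File "<stdin>", line 11, in <module>
  File "h.py", line 17, in measure
    red=big(near&((h<6)|(h>174))&(s>150)&(v>80))
  File "h.py", line 10, in big
    k,l,s,_=cv2.connectedComponentsWithStats(m.astype(np.uint8)); return l==1+np.argmax(s[1:,4])
                                                                              ~~~~~~~~~^^^^^^^^^
    return _wrapfunc(a, 'argmax', axis=axis, out=out, **kwds)
    return bound(*args, **kwds)
ValueError: attempt to get argmax of an empty sequence
```

View pics/t3.png

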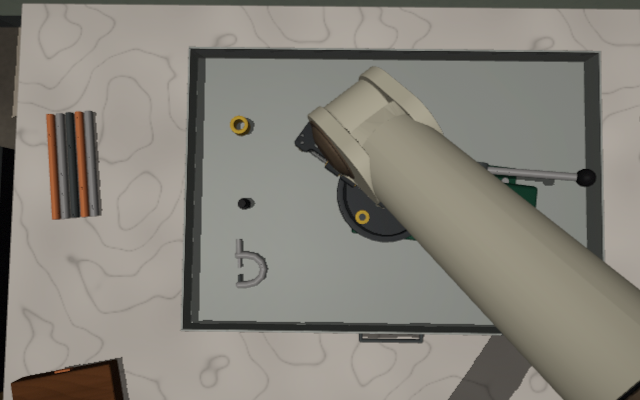

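The gap reads 0.5 mm with zero force, so the pinch missed the rim, and the gold anvil is still at (362,217), meaning the wheel hasn't turned. I'll look from the side to see why.

```bash
python3 - <<'E'
from h import *
im=manip.get_image("side")[:,:,::-1]
cv2.imwrite("pics/s4.png",cv2.resize(im[120:280,270:470],None,fx=3.7,fy=3.7,interpolation=cv2.INTER_CUBIC))
def proj(n,X):
    c=manip.get_calibration(n); f=200/np.tan(np.radians(c['vfov']/2)); d=R.from_quat(c['attitude']).as_matrix().T@(np.array(X)-c['eye']); return d[:2]/d[2]*f+[c['cx'],c['cy']]
t=manip.current_tool_pos(); print(t, proj("side",t),(proj("side",t)-[270,120])*3.7, manip.current_finger_gap())
cx,cy,p,th,phi=np.load("st.npy")
print((proj("side",[cx,cy,.07])-[270,120])*3.7)
q=R.from_quat(manip.current_tcp_rot()).as_matrix(); print(q.round(3))
E
```

```text
[0.60064986 0.09954744 0.0539418 ] [350.24047986 186.58470025] [296.8897755  246.36339092] 0.0007879539383015137
[420.47393172 311.77918991]
[[-0.819  0.574 -0.   ]
 [ 0.574  0.819  0.   ]
 [ 0.    -0.    -1.   ]]
```

View pics/s4.png

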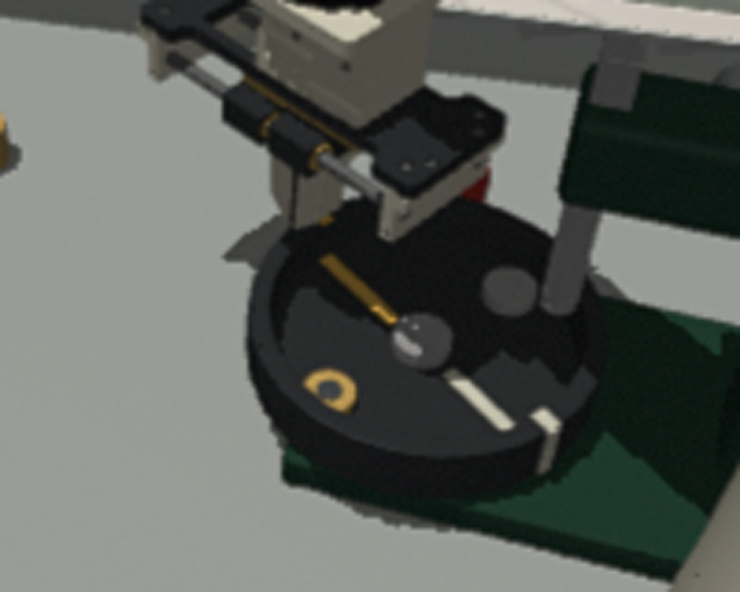

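The side crop shows the shut fingertips ending at about crop (295,228), where the reported TCP projects to (297,246). The rim centre also appears lower than predicted, at about (428,325). So the tips are above the rim. A guarded touch straight down onto the rim will give the true height.

```bash
python3 - <<'E'
from h import *
t0=manip.current_clock(); x=manip.current_tool_pos().copy(); f0=manip.current_force()[2]; z=x[2]
while z>.030:
    z-=.002; manip.servo_line([x[0],x[1],z],vel=.04); f=manip.current_force()[2]-f0
    if f>3: break
print("touch z",z,manip.current_tool_pos(),f,manip.current_clock()-t0,manip.current_clock())
E
```

```text
touch z 0.0439418017104069 [0.60142794 0.09941764 0.04487213] 4.5584012512566146 1.25 12.8667
```

Contact at reported z≈0.045, which agrees with the picture (tips about 9 mm above the rim). The reported tool height is therefore about 25 mm off, so the grasp goes at z≈0.028. I'll go back to the start angle, descend with force guarding, pinch and check the gap before turning.

```bash
python3 - <<'E'
from h import *
cx,cy,p,th,phi=np.load("st.npy"); C=np.array([cx,cy]); P=C+.089*np.array([np.cos(phi),np.sin(phi)])
x=manip.current_tool_pos()
manip.servo_line([x[0],x[1],.058],vel=.1); manip.open()
manip.servo_line([*P,.058],ori=quat(phi),vel=.08)
print(manip.current_clock()); f0=manip.current_force()
for z in (.045,.039,.034,.0285):
    manip.servo_line([*P,z],vel=.06); f=np.linalg.norm(manip.current_force()-f0)
    if f>5: print("contact",z,f,manip.current_force());break
else:
    manip.close(f_grip=15)
print("gap",manip.current_finger_gap(),manip.current_gripper_force(),manip.current_force(),manip.current_tool_pos(),manip.current_clock())
E
```

```text
15.7333
gap 0.011707252271352072 14.985441863536835 [ 3.07832501 -5.46023609  0.96032546] [0.5262207  0.10988746 0.02847313] 18.0583
```

The gap is 11.7 mm, which matches the 12 mm rim wall, so the grip is good. Now turn.

```bash
python3 - <<'E'
from h import *
cx,cy,p,th,phi=np.load("st.npy"); C=np.array([cx,cy]); n=8
x=manip.current_tool_pos(); r=np.linalg.norm(x[:2]-C); print("r",r)
for k in range(1,n+1):
    a=phi-th*k/n
    manip.servo_line([*(C+r*np.array([np.cos(a),np.sin(a)])),.0285],ori=quat(a),vel=.05)
    f=np.linalg.norm(manip.current_force()); print(k,round(f,1),round(manip.current_finger_gap(),4))
    if f>60: break
manip.open(); x=manip.current_tool_pos()
print(manip.current_clock())
manip.servo_line([x[0],x[1],.10],vel=.15)
cv2.imwrite("pics/s5.png",manip.get_image("side")[:,:,::-1]); print(manip.current_clock())
E
```

```text
r 0.08665996870046026
1 2.7 0.0122
2 3.2 0.0119
3 4.3 0.0118
4 5.6 0.0117
5 6.8 0.0118
6 7.4 0.012
7 8.9 0.0119
8 10.2 0.0121
22.1167
22.7917
```

View pics/s5.png

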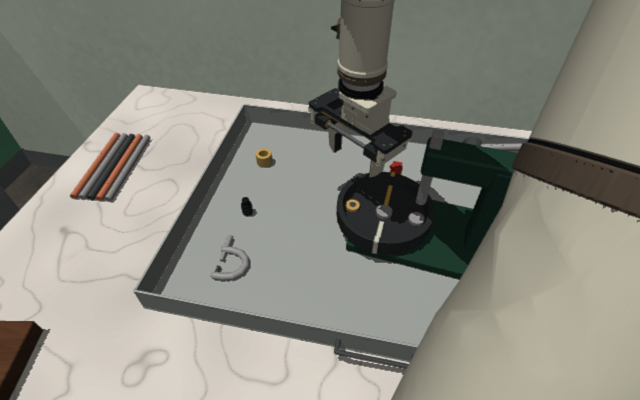

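The wheel has turned and is released: yellow line from (387,205) to (392,168) towards the red pointer at (396,168), white mark at (378,235), micrometer still at (232,260). I'll put a number on the angle from the side view with the same ray casting.

```bash
python3 - <<'E'
from h import *
cx,cy,p,th,phi=np.load("st.npy"); C=np.array([cx,cy])
im=cv2.imread("pics/s5.png"); h,s,v=cv2.split(cv2.cvtColor(im,cv2.COLOR_BGR2HSV)); Y,X=np.mgrid[:400,:640]
fl=(X>370)&(X<400)&(Y>175)&(Y<212)&(h>12)&(h<35)&(s>100)&(v>50)
wh=(X>362)&(X<390)&(Y>216)&(Y<255)&(v>110)&(s<90)
y=cast("side",pts(big(fl)),.042).astype(np.float32); d=cv2.fitLine(y,cv2.DIST_HUBER,0,1e-4,1e-4).ravel()[:2]; d*=np.sign(d[0])
w=cast("side",pts(wh),.042); b=y.mean(0)-w.mean(0)
red=cast("side",pts(big((X>380)&(X<410)&(Y<180)&((h<6)|(h>174))&(s>150))),.07).mean(0)
print("n",fl.sum(),wh.sum(),"yellow line",np.arctan2(d[1],d[0])-p,"white->yellow",np.arctan2(b[1],b[0])-p,"ptr",p,"ptr side",np.arctan2(*(red-C)[::-1]))
E
```

```text
n 92 108 yellow line 0.01678123892221979 white->yellow 0.009627181745064592 ptr -0.09105174065504602 ptr side -0.13577763866805287
```

The yellow mark is within about 0.02 rad of the pointer (0.06 at worst, using the side view's pointer bearing), well inside 0.175. The gripper is clear, so I'm handing in.

```bash
python3 -c "
from bench import manip
print(manip.current_force(),manip.hand_in(),manip.current_clock())"
```

```text
the job is handed in; nothing more can be done
the job is handed in; nothing more can be done
```

I turned the wheel so its yellow mark measures about 0.02 rad from the red pointer (limit 0.175), released it, left the micrometer where it was, and handed the job in at about 23 s; no verdict was returned.

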